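# Change the empty jar at the back of the spring-lift well

## Task

One of the two small jars at the back of the spring-lift well is used up: it stands there open and empty. Stand the paint tin and the solvent can from the front of the well on the steel drip tray, so that the deck comes up; put the empty jar in the blue parts tray and stand the fresh lidded jar from the bench in its place at the back of the well; then put the tin and the can back, each where it stood before. Keep everything upright, set it down gently, and leave the other lidded jar in its place.

Things in the scene. Friction and masses are not known exactly. Their poses are not given: they have to be found in the camera images.
- lift_well: Grey sheet-metal box, open on top, fixed, 146 (x) x 164 (y) x 58 mm high, walls 4 mm; two 55 mm spring barrels behind it. Origin: centre of its underside, on the bench; +x points to its back, away from the robot (+-0.2 rad). Inside is a sprung deck with four places between ribs 5 mm high; centres: front x -0.030, y +-0.039 m (74 x 74 mm clear), back x +0.0395, y +-0.039 m (57 x 74 mm clear).
- lift_deck (a joint): How far the sprung deck of the well has sunk, 0 (top stop) to 0.034 m (bottom stop). Its upper face is 0.048 m minus this value over the bench. It stays up under the jars alone (up to 0.36 kg), sinks about 0.057 m per kg beyond that, and is fully down under tin, can and jars. Pressing it down takes only 1 to 10 N.
- paint_tin: Round black paint tin with a press lid, 60 mm across, 71 mm high, about 0.45 kg. Origin: centre of its underside, z up. Stands in one of the two front places of the well.
- solvent_can: Rectangular bare-metal solvent can with a paper label, 40 mm (its x) x 62 mm (its y), 86 mm high, with a 21 mm screw cap up to 98 mm at one end of its top (y = +16 mm); about 0.40 kg. Origin: centre of its underside, z up. Stands in the other front place, its x axis along the well's x axis within 0.1 rad.
- jar_empty: The used-up jar: open white plastic jar without lid, one sees into it; 41 mm across, 40 mm high, wall 3 mm, 0.04 kg. Origin: centre of its underside, z up. Stands in one of the two back places of the well; while the deck is down its mouth is below the rim of the well.
- jar_full: White plastic jar with a ribbed grey screw lid, 42 mm across, 42 mm high, 0.15 kg. Origin: centre of its underside. Stands in the other back place of the well and stays there.
- jar_fresh: The fresh jar, like jar_full (42 mm across, 42 mm high, 0.15 kg, lidded), standing alone on the bench in front of the track. Origin: centre of its underside, z up.
- drip_tray: Shallow steel tray, fixed, 120 (x) x 180 (y) mm, floor 3 mm thick, lip 11 mm high; tin and can have room side by side along its y. Origin: centre of its underside, on the bench. It and the well trade places: one straight ahead, one to the right. Beware the bare spindles, 36 mm thick, 0.31 m high, fixed at (0.513, 0.052) and (0.481, -0.167), and one with handles, 0.5 m high, over x 0.46-0.62, y 0.15-0.34.
- return_tray: Blue open parts tray for empties, fixed, 68 (x) x 130 (y) x 26 mm, floor and walls 2 mm thick. Origin: centre of its underside, on the bench. It and the fresh jar stand on the left in front of the track and trade places between starts.

How it is judged:
On the way, in this order (a step that is already met when the one before it is completed fails the run):
1. the paint tin and the solvent can both stand upright on the drip tray, let go, and the deck of the well has come up (x of paint_tin in the frame of drip_tray between -0.045 and 0.045 m and y of paint_tin in the frame of drip_tray between -0.075 and 0.075 m and z of paint_tin in the frame of drip_tray between -0.002 and 0.008 m and angle between each of paint_tin, solvent_can's own z axis and vertical below 0.15 rad and x of solvent_can in the frame of drip_tray between -0.045 and 0.045 m and y of solvent_can in the frame of drip_tray between -0.075 and 0.075 m and z of solvent_can in the frame of drip_tray between -0.002 and 0.008 m and linear speed of each of paint_tin, solvent_can below 0.02 m/s and contact force between the fingers and paint_tin below 0.05 N and contact force between the fingers and solvent_can below 0.05 N and value of joint lift_deck below 0.006 m), for 0.2 s.
2. the empty jar stands upright in the blue parts tray, let go (x of jar_empty in the frame of return_tray between -0.02 and 0.02 m and y of jar_empty in the frame of return_tray between -0.05 and 0.05 m and z of jar_empty in the frame of return_tray between -0.004 and 0.008 m and angle between jar_empty's own z axis and vertical below 0.15 rad and linear speed of jar_empty below 0.02 m/s and contact force between the fingers and jar_empty below 0.05 N), for 0.2 s.
3. the fresh jar stands upright in the free back place of the well, let go, while tin and can are still on the drip tray (x of jar_fresh in the frame of lift_well between 0.0255 and 0.0535 m and (y of jar_fresh in the frame of lift_well between 0.017 and 0.061 m or y of jar_fresh in the frame of lift_well between -0.061 and -0.017 m) and angle between each of jar_fresh, paint_tin, solvent_can's own z axis and vertical below 0.15 rad and z of jar_fresh in the frame of lift_well between 0.04 and 0.052 m and x of paint_tin in the frame of drip_tray between -0.045 and 0.045 m and y of paint_tin in the frame of drip_tray between -0.075 and 0.075 m and z of paint_tin in the frame of drip_tray between -0.002 and 0.008 m and x of solvent_can in the frame of drip_tray between -0.045 and 0.045 m and y of solvent_can in the frame of drip_tray between -0.075 and 0.075 m and z of solvent_can in the frame of drip_tray between -0.002 and 0.008 m and linear speed of jar_fresh below 0.02 m/s and contact force between the fingers and jar_fresh below 0.05 N), for 0.2 s.
At the end, for the whole second after the job is handed in: Tin, can and the lidded jar of the well stand upright within 15 mm of where each stood at the start; the fresh jar stands upright in the other back place (14 mm in x, 22 mm in y); the deck has sunk more than 29 mm; the empty jar stands upright in the blue tray. All at rest (distance of each of paint_tin, solvent_can, jar_full from where it was at the start of the episode below 0.015 m and angle between each of paint_tin, solvent_can, jar_full, jar_fresh, jar_empty's own z axis and vertical below 0.15 rad and linear speed of each of paint_tin, solvent_can, jar_fresh, jar_empty below 0.02 m/s and x of jar_fresh in the frame of lift_well between 0.0255 and 0.0535 m and (y of jar_fresh in the frame of lift_well between 0.017 and 0.061 m or y of jar_fresh in the frame of lift_well between -0.061 and -0.017 m) and z of jar_fresh in the frame of lift_well between 0.008 and 0.02 m and x of jar_empty in the frame of return_tray between -0.02 and 0.02 m and y of jar_empty in the frame of return_tray between -0.05 and 0.05 m and z of jar_empty in the frame of return_tray between -0.004 and 0.008 m and value of joint lift_deck above 0.029 m); the robot touches nothing.
It fails at once if the tin, the can or a jar is tipped (more than 35 degrees) (angle between any of paint_tin, solvent_can, jar_full, jar_fresh, jar_empty's own z axis and vertical above 0.6 rad).
It fails at once if the lidded jar that stays in the well is lifted out of its place (z of jar_full in the frame of lift_well above 0.07 m).
It fails at once if the tin, the can or a jar is dropped or driven hard onto the deck or a tray (more than 45 N) (contact force between any of paint_tin, solvent_can, jar_fresh and lift_well above 45 N or contact force between any of paint_tin, solvent_can and drip_tray above 45 N or contact force between jar_empty and return_tray above 45 N).
It also fails if it takes over 144 s, if anything falls off the work surface, if the arm or the gripper's body presses on something with over 40 N, if the wrist force passes 120 N, or if a joint passes its speed limit or range.

## Robot

A 6-joint arm with a two-finger parallel gripper is mounted at the origin on a cart in front of the work surface, level with it; the furniture and walls round the work are solid. World frame = base frame: x ahead of the robot, y to its left, z up, the work surface at z = 0. Lengths are in m, angles in rad, forces in N, time in s.
With the tool pointing down it reaches from about 0.25 to 0.8 m from the base axis. Payload 3.9 kg.
Tool frame: the origin (TCP) lies between the finger pads; the fingertips stand 19 mm ahead of it and the grasp point (between the pads) is the TCP (arm.tips_ahead is the distance from the TCP to the fingertips, in m); z points along the fingers, y is the direction in which the jaws open and shut (so a half turn about z gives the same grasp; the last joint's range is limited). The gripper opens to 85 mm and grips with 20 to 120 N. Pads are 22 mm wide; open, the fingers measure 114 mm over their backs; the gripper's body (76 mm by 85 mm) begins 54 mm behind the grasp point. The pads swing forward as they close: fully open they stand 13 mm farther back than shut.
Start: joints at [-1.151, 0.26, -0.138, 1.173, 0, 1.571], TCP at [0.214, -0.479, 0.25] pointing down, gripper open.
Joint ranges: [-2.78, 2.78], [-0.83, 1.72], [-1.28, 1.37], [-1.9, 2.12], [-1.57, 1.48], [-3.14, 3.14]. Speed limits (rad/s): [2.57, 2.57, 3.14, 3.14, 3.14, 3.14].

## Interface

Orientations are given as a unit quaternion [w, x, y, z].
In Python, from bench import arm, effector, kinematics, observe, imaging, ticket gives the robot as it stands. Calls block until the motion is done:
- arm.move_ptp(position, orientation): joint-space move of the TCP to a pose.
- arm.line_to(position, vel=0.15, rot=None): straight line of the TCP; rot=None keeps the orientation; vel is the mean speed in m/s.
- arm.goto_joints(angles): joint-space move.
- effector.let_go() and effector.close(effort=None): open the fingers fully, or close them until they stop; effort is the grip in N (None keeps the last).
- arm.hold(seconds).
- kinematics.solve_ik(position, orientation): joint angles nearest the present ones, or None.
- observe(): the state.
- imaging.read_camera(name): name is "scene" or "side" or "wrist"; returns a dict with "frame" (420x560x3 uint8, blue, green, red), "K" (3x3 intrinsics, pixels), "distortion" ([k1, k2, p1, p2, k3] as OpenCV has them; the pictures are not rectified), "origin" and "attitude" of the camera in the world; the wrist camera has in their place "mount" (4x4, takes a point from camera to tool coordinates, whose origin is the TCP and whose axes are the flange's). Camera axes: x right, y up, looking along -z (the intrinsics and any distortion apply to the point x, -y, -z); pixel columns grow to the right and rows downward; lengths in m; the calibration is good to about 2 mm. A picture is of the moment at which its call begins: read the wrist's pose just before it. There is no depth.
A pose or a line that the arm cannot do raises arm.Unreachable and nothing moves.
- ticket.sign_off(): hands the job in, once; it reports no verdict.
The state is a dict: "clock": time; "joint_positions": joint angles; "qvel": joint speeds; "tau": joint torques, N m; "tool_pos": TCP position; "tcp_rot": TCP orientation; "force": force on the tool from outside, world axes, zero at the start; "torque": the same for the moment, N m; "grip_width": finger opening in m.
Only numpy, scipy, OpenCV 4.12 (cv2) and the standard library are available. Lean on these libraries where they do the work, as an engineer would, in place of code of your own. Each camera call takes 0.05 s, during which the arm holds its last target.

## Working session

There is one attempt and no reset: what is moved stays moved. The work goes in short steps, each a Python script; the robot and the scene stay as the last script left them, time stands still between calls to the robot, and variables do not carry over. Pictures are saved under pics/ and viewed, and the job is handed in when it is done.

```bash
ls; mkdir -p pics; python3 - <<'E'
from bench import arm, effector, kinematics, observe, imaging, ticket
import cv2
for n in ("scene","side","wrist"):
    c=imaging.read_camera(n); cv2.imwrite(f"pics/a_{n}.png",c["frame"])
    print(n,{k:(v.tolist() if hasattr(v,'tolist') else v) for k,v in c.items() if k!="frame"})
print(observe())
E
```

```text
pics
scene {'K': [[405.5445664012222, 0.0, 278.2876298666021], [0.0, 405.5445664012222, 202.81520673549818], [0.0, 0.0, 1.0]], 'distortion': [-0.012287913119075258, 0.0, 0.0, 0.0, 0.0], 'origin': [0.16042737682963387, 0.6889377608747257, 0.8488048131142779], 'attitude': [-0.2039201211218313, -0.08329030783457259, 0.37165797609429774, 0.9018590009685384]}
side {'K': [[392.3598115414804, 0.0, 276.9842698357964], [0.0, 392.3598115414804, 211.66679327696548], [0.0, 0.0, 1.0]], 'distortion': [-0.09405495799642404, 0.0, 0.0, 0.0, 0.0], 'origin': [0.3723897299467328, -0.8529737974538838, 0.6256122522859318], 'attitude': [0.8797624006038239, 0.4652637821873604, -0.036078318679879894, -0.09080796435193512]}
wrist {'K': [[289.08190670235354, 0.0, 278.44141216712234], [0.0, 289.08190670235354, 214.87591636462682], [0.0, 0.0, 1.0]], 'distortion': [-0.01978579615360868, 0.0, 0.0, 0.0, 0.0], 'mount': [[-0.0009326902432832993, 0.9481535895535473, 0.3178111085308897, 0.0818834921157924], [0.9999995649934492, 0.0008811270455367754, 0.00030598699626361436, 0.0005195951722480885], [1.009070576543649e-05, 0.31781125567206164, -0.9481539989191236, -0.1246323066123422], [0.0, 0.0, 0.0, 1.0]]}
{'clock': 0.15, 'joint_positions': array([-1.15100754e+00,  2.60545260e-01, -1.39110316e-01,  1.17270498e+00,
        5.58951109e-06,  1.57081932e+00]), 'qvel': array([ 0.00051181, -0.00131302,  0.00417803,  0.00027383, -0.00044465,
       -0.00199187]), 'tau': array([-5.68286282e-05, -4.06006551e+01,  2.54166162e+01,  1.27046584e-02,
       -3.04012576e-05, -1.69327797e-05]), 'tool_pos': array([ 0.21376428, -0.47894516,  0.24963552]), 'tcp_rot': array([-7.65528600e-04,  9.78055021e-01,  2.08345300e-01, -1.60233848e-04]), 'force': array([-0.42569378, -0.26743741,  0.61869185]), 'torque': array([0.00666623, 0.03832397, 0.00827594]), 'grip_width': 0.08523476625083291}
```

View pics/a_scene.png

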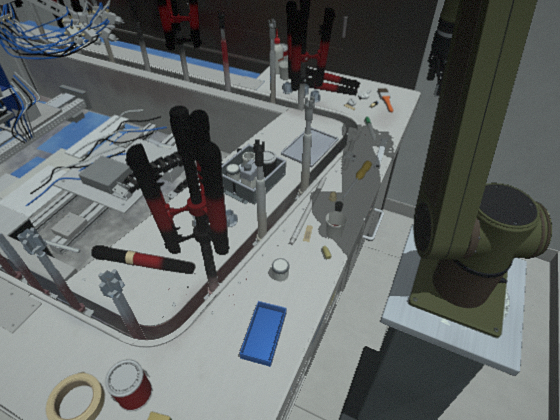

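View pics/a_side.png

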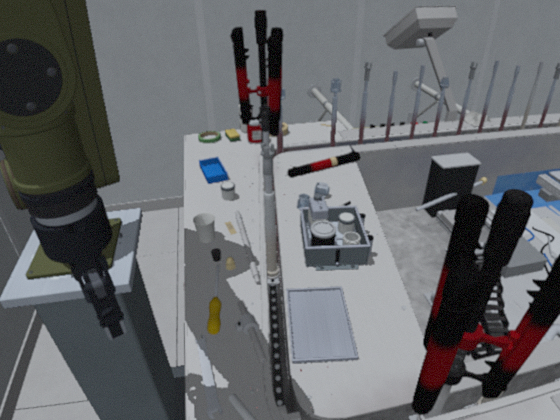

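View pics/a_wrist.png

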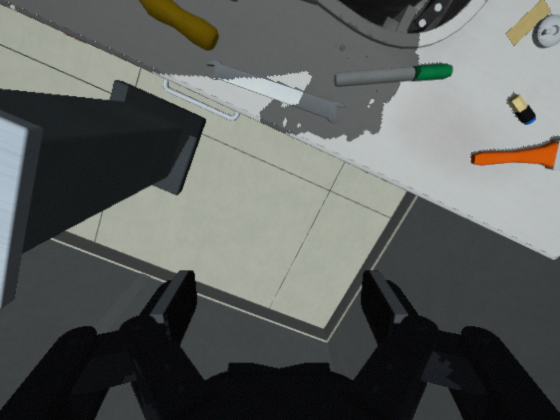

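```bash
cat > h.py <<'E'
from bench import arm, effector, kinematics, observe, imaging, ticket
import cv2, numpy as np
from scipy.spatial.transform import Rotation as R
def q2R(q): q=np.array(q); return R.from_quat([q[1],q[2],q[3],q[0]]).as_matrix()
def R2q(M): q=R.from_matrix(M).as_quat(); return [q[3],q[0],q[1],q[2]]
def down(yaw): # tool z down, tool y axis at angle yaw+90 -> tool x at yaw
    c,s=np.cos(yaw),np.sin(yaw)
    return R2q(np.array([[c,s,0],[s,-c,0],[0,0,-1]]))
class Cam:
    def __init__(s,name,save=None):
        o=observe(); c=imaging.read_camera(name); s.f=c["frame"]; s.K=np.array(c["K"]); s.d=np.array(c["distortion"],float)
        if name=="wrist":
            M=np.array(c["mount"]); Rt=q2R(o["tcp_rot"]); s.o=Rt@M[:3,3]+o["tool_pos"]; s.R=Rt@M[:3,:3]
        else: s.o=np.array(c["origin"]); s.R=q2R(c["attitude"])
        if save: cv2.imwrite(f"pics/{save}.png",s.f)
    def rays(s,uv):
        p=cv2.undistortPoints(np.array(uv,float).reshape(-1,1,2),s.K,s.d).reshape(-1,2)
        v=np.c_[p[:,0],-p[:,1],-np.ones(len(p))]@s.R.T
        return v/np.linalg.norm(v,axis=1)[:,None]
    def at(s,uv,z):
        v=s.rays(uv); return s.o+v*((z-s.o[2])/v[:,2])[:,None]
    def proj(s,P):
        q=(np.array(P,float).reshape(-1,3)-s.o)@s.R*[1,-1,-1]
        return cv2.projectPoints(q,np.zeros(3),np.zeros(3),s.K,s.d)[0].reshape(-1,2)
def tri(rs): # list of (o,v)
    A=np.zeros((3,3));b=np.zeros(3)
    for o,v in rs:
        P=np.eye(3)-np.outer(v,v);A+=P;b+=P@o
    X=np.linalg.solve(A,b); return X,[float(np.linalg.norm((np.eye(3)-np.outer(v,v))@(X-o))) for o,v in rs]
E
python3 - <<'E'
from h import *
s=Cam("side"); 
for n,uv,z in [("well tl",(299,207),.058),("well tr",(362,207),.058),("well bl",(307,262),.058),("br",(370,258),.058),("tray tl",(288,290),.011),("tr",(343,288),.011),("bl",(290,357),.011),("br",(355,357),.011),("tin",(322,230),.085),("jar fresh",(228,185),.042),("blue",(213,170),.013)]:
    print(n,s.at([uv],z)[0].round(3))
cv2.imwrite("pics/b1.png",cv2.resize(s.f[170:290,270:400],None,fx=6,fy=5,interpolation=cv2.INTER_CUBIC)[:600,:780])
c=Cam("scene"); cv2.imwrite("pics/b2.png",cv2.resize(c.f[110:230,180:380],None,fx=4,fy=4,interpolation=cv2.INTER_CUBIC))
for n,uv,z in [("fresh",(281,266),.042),("blue",(262,333),.013)]: print(n,c.at([uv],z)[0].round(3))
E
```

```text
well tl [ 0.581 -0.028  0.058]
well tr [ 0.741 -0.065  0.058]
well bl [ 0.547 -0.239  0.058]
br [ 0.685 -0.257  0.058]
tray tl [ 0.499 -0.267  0.011]
tr [ 0.616 -0.287  0.011]
bl [ 0.466 -0.432  0.011]
br [ 0.581 -0.458  0.011]
tin [ 0.6   -0.171  0.085]
jar fresh [0.411 0.156 0.042]
blue [0.374 0.316 0.013]
fresh [0.405 0.158 0.042]
blue [0.374 0.32  0.013]
```

View pics/b1.png

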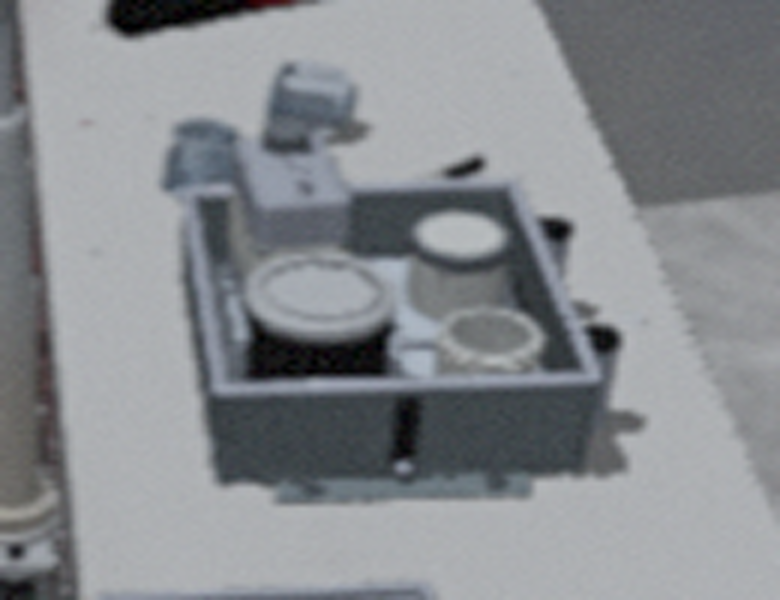

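View pics/b2.png

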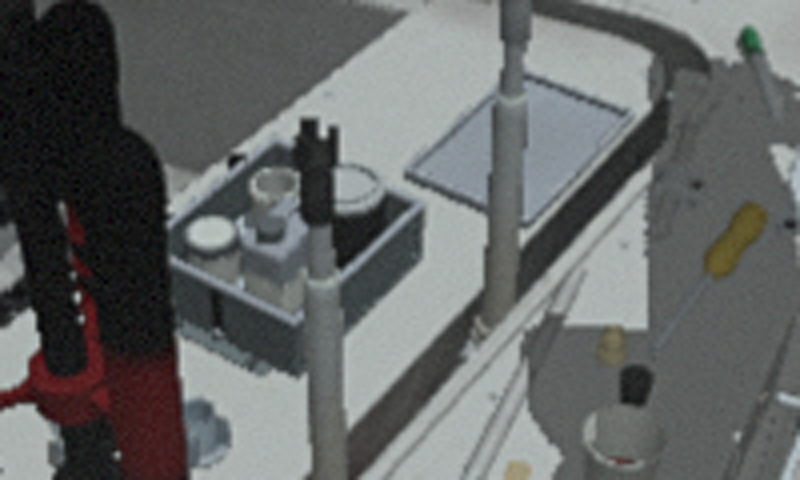

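```bash
python3 - <<'E'
from h import *
from scipy.optimize import least_squares
D=[]
for r in np.arange(.3,.8,.1):
  for z in (.05,.15,.3,.4):
    for t in (0,.3,-.3):
      # in plane y=0, tool z=(sin t,0,-cos t), x = (0,1,0)?
      zt=np.array([np.sin(t),0,-np.cos(t)]); y=np.array([np.cos(t),0,np.sin(t)]); x=np.cross(y,zt)
      q=kinematics.solve_ik([r,0,z],R2q(np.c_[x,y,zt]))
      if q is not None: D.append((r,z,t,*q))
D=np.array(D); print(len(D)); print(D[:6].round(3))
r,z,t,j1,j2,j3,j4,j5,j6=D.T
print("t check",np.abs(t-(np.pi/2-(j2-j3+j4))).max(),np.ptp(j5))
f=j2-j3
def res(p):
    a,h,L1,c1,L2,c2,Lw=p
    R_=a+L1*np.sin(j2)+c1*np.cos(j2)+L2*np.cos(f)+c2*np.sin(f)+Lw*np.sin(t)
    Z=h+L1*np.cos(j2)-c1*np.sin(j2)-L2*np.sin(f)+c2*np.cos(f)-Lw*np.cos(t)
    return np.r_[R_-r,Z-z]
s=least_squares(res,[0,.2,.4,0,.4,0,.2]); print(s.x.round(4),np.abs(s.fun).max())
for rr,zz in ((.6,.07),(.63,.08),(.7,.05),(.65,.3),(.7,.3)):
    q=kinematics.solve_ik([rr,0,zz],down(0)); print(rr,zz,None if q is None else np.round(q,3))
E
```

```text
58
[[ 0.3    0.05   0.     0.     0.11  -0.962  0.499  0.     1.571]
 [ 0.3    0.05   0.3    0.    -0.056 -1.224  0.103  0.     1.571]
 [ 0.3    0.05  -0.3    0.     0.32  -0.724  0.827  0.     1.571]
 [ 0.3    0.15   0.     0.    -0.049 -0.78   0.84   0.     1.571]
 [ 0.3    0.15   0.3    0.    -0.274 -1.     0.545  0.     1.571]
 [ 0.3    0.15  -0.3    0.     0.184 -0.578  1.109  0.     1.571]]
t check 7.216449660063518e-16 0.0
[ 0.      0.2183  0.5672 -0.      0.3859  0.0605  0.4223] 3.191891195797325e-16
0.6 0.07 [ 0.     0.512 -0.244  0.815  0.    -3.142]
0.63 0.08 [ 0.     0.547 -0.148  0.876  0.    -3.142]
0.7 0.05 [ 0.     0.681  0.027  0.917  0.    -3.142]
0.65 0.3 [ 0.     0.475  0.318  1.414  0.    -3.142]
0.7 0.3 [ 0.     0.579  0.499  1.49   0.    -3.142]
```

```bash
python3 - <<'E'
from h import *
arm.line_to([.214,-.479,.38],vel=.3)
y=-.16
for i,p in enumerate([(.59,-.20,.37),(.59,-.11,.37)]):
    arm.move_ptp(p,down(y)); arm.hold(.3)
    c=Cam("wrist",f"c{i}"); np.savez(f"c{i}.npz",f=c.f,o=c.o,R=c.R,K=c.K,d=c.d)
    print(observe()["clock"],observe()["tool_pos"],c.proj([[.64,-.147,.05]]))
E
```

```text
2.8917 [ 0.58977475 -0.20050551  0.37016591] [[237.67035876 147.01137353]]
3.6917 [ 0.59000226 -0.11090154  0.3698384 ] [[296.5874512  137.23076165]]
```

View pics/c0.png

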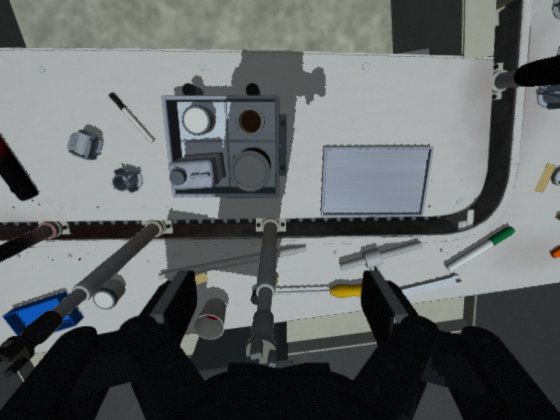

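View pics/c1.png

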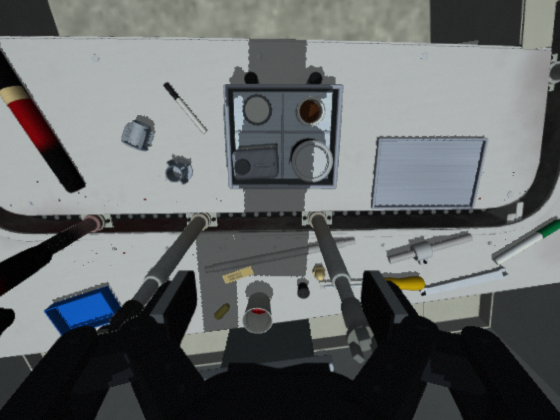

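```bash
python3 - <<'E'
import cv2
for n,(u,v) in (("c0",(150,80)),("c1",(215,70))):
    f=cv2.imread(f"pics/{n}.png"); g=f[v:v+130,u:u+150]
    g=cv2.resize(g,None,fx=5,fy=4.6,interpolation=cv2.INTER_CUBIC)
    g=cv2.convertScaleAbs(g,alpha=1.5,beta=20)
    cv2.imwrite(f"pics/{n}z.png",g)
E
```

```text
(no output)
```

View pics/c0z.png

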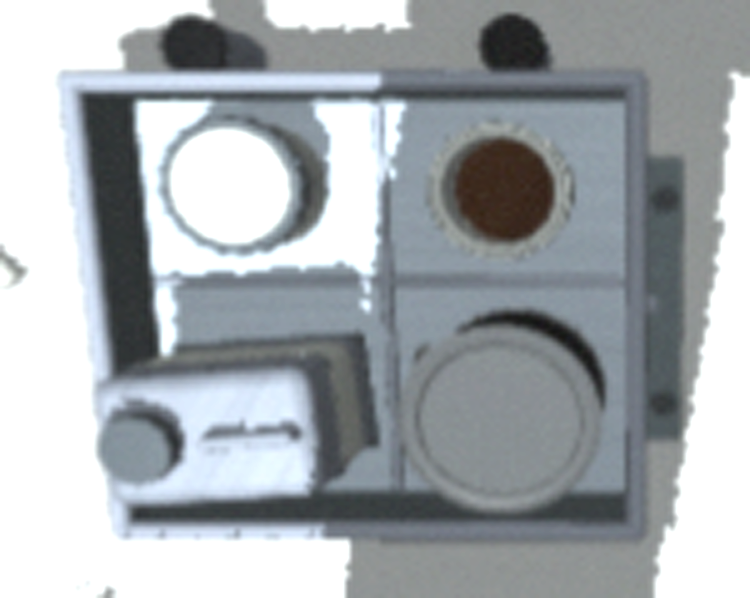

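View pics/c1z.png

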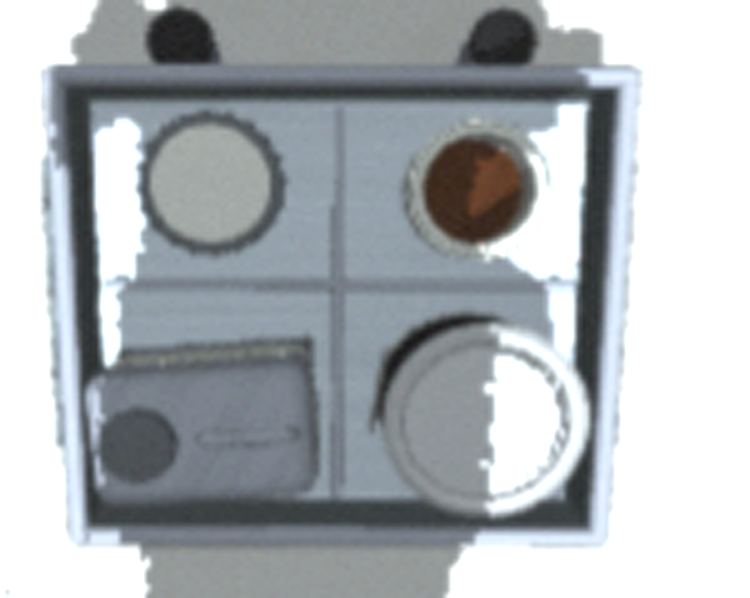

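```bash
cat >> h.py <<'E'
class Saved(Cam):
    def __init__(s,fn):
        d=np.load(fn); s.f=d["f"]; s.o=d["o"]; s.R=d["R"]; s.K=d["K"]; s.d=d["d"]
E
python3 - <<'E'
from h import *
a=Saved("c0.npz"); b=Saved("c1.npz")
pts={"TL":((62,73),(45,68)),"TR":((648,72),(640,68)),"BR":((645,537),(605,543)),"BL":((115,537),(78,543)),
"full":((230,183),(212,183)),"empty":((501,190),(476,188)),"tin":((502,416),(486,418)),
"canFR":((306,496),(308,498)),"canBR":((308,366),(310,374)),"canBL":((103,385),(92,380)),"canFL":((130,500),(108,502)),"cap":((141,448),(139,446))}
W={}
for k,(p,q) in pts.items():
    ua=(150+p[0]/5-.4,80+p[1]/4.6-.4); ub=(215+q[0]/5-.4,70+q[1]/4.6-.4)
    X,e=tri([(a.o,a.rays([ua])[0]),(b.o,b.rays([ub])[0])]); W[k]=X
    print(k,X.round(4),np.round(e,4), "at nominal:",{ "T":.058,"B":.058,"f":.056,"e":.054,"t":.085,"c":.1}[k[0]] , [c.at([u],{ "T":.058,"B":.058,"f":.056,"e":.054,"t":.085,"c":.112 if k=='cap' else .1}[k[0]])[0][:2].round(4) for c,u in((a,ua),(b,ub))])
E
```

```text
TL [ 0.7281 -0.0563  0.0547] [0.0001 0.0001] at nominal: 0.058 [array([ 0.7278, -0.0574]), array([ 0.7276, -0.0568])]
TR [ 0.701  -0.2203  0.0562] [0. 0.] at nominal: 0.058 [array([ 0.7009, -0.2203]), array([ 0.7009, -0.2199])]
BR [ 0.5557 -0.1957  0.0557] [0.0001 0.0001] at nominal: 0.058 [array([ 0.5564, -0.1958]), array([ 0.5561, -0.1954])]
BL [ 0.5852 -0.0371  0.0699] [0.0003 0.0003] at nominal: 0.058 [array([ 0.5832, -0.0322]), array([ 0.5825, -0.0347])]
full [ 0.6882 -0.0966  0.059 ] [0.0005 0.0005] at nominal: 0.056 [array([ 0.6887, -0.0958]), array([ 0.6878, -0.0964])]
empty [ 0.6741 -0.1718  0.0454] [0.0002 0.0002] at nominal: 0.054 [array([ 0.6739, -0.1726]), array([ 0.6742, -0.1709])]
tin [ 0.607  -0.1623  0.0795] [0.0003 0.0003] at nominal: 0.085 [array([ 0.6081, -0.163 ]), array([ 0.6076, -0.1618])]
canFR [ 0.5972 -0.1094  0.1122] [0.0006 0.0006] at nominal: 0.1 [array([ 0.5954, -0.1061]), array([ 0.5942, -0.1089])]
canBR [ 0.6318 -0.1155  0.0993] [0.0016 0.0016] at nominal: 0.1 [array([ 0.6335, -0.1158]), array([ 0.6302, -0.1155])]
canBL [ 0.6369 -0.056   0.0917] [0.0004 0.0004] at nominal: 0.1 [array([ 0.6372, -0.0592]), array([ 0.638 , -0.0574])]
canFL [ 0.5998 -0.0519  0.0869] [0.0001 0.0001] at nominal: 0.1 [array([ 0.6022, -0.0571]), array([ 0.602 , -0.0542])]
cap [ 0.6181 -0.067   0.1069] [0.0001 0.0001] at nominal: 0.1 [array([ 0.6188, -0.069 ]), array([ 0.6187, -0.0678])]
```

```bash
python3 - <<'E'
from h import *
a=Saved("c0.npz"); b=Saved("c1.npz")
A=a.at([(323,146),(432,145),(424,215),(321,213)],.011); B=b.at([(377,137),(487,138),(480,208),(373,206)],.011)
for k in range(4):
    pa=[(323,146),(432,145),(424,215),(321,213)][k]; pb=[(377,137),(487,138),(480,208),(373,206)][k]
    X,e=tri([(a.o,a.rays([pa])[0]),(b.o,b.rays([pb])[0])]); print("tray",A[k].round(3),B[k].round(3),"tri",X.round(3))
print("c",A.mean(0).round(4),B.mean(0).round(4))
sc=Cam("scene","d_scene"); sd=Cam("side","d_side")
for n,c in (("scene",sc),("side",sd),("a",a),("b",b)):
    h=cv2.cvtColor(c.f,cv2.COLOR_BGR2HSV); m=cv2.inRange(h,(100,150,50),(125,255,255))
    if n in"ab": m[:280]=0; m[:,150:]=0
    if n=="side": m[:,240:]=0
    if n=="scene": m[:280]=0
    cs=max(cv2.findContours(m,0,1)[0],key=cv2.contourArea)
    q=cv2.boxPoints(cv2.minAreaRect(cs)); ap=cv2.approxPolyDP(cs,4,True).reshape(-1,2)
    print(n,cv2.contourArea(cs),ap.tolist(),c.at(ap,.026).round(3)[:,:2].tolist())
for n,c,w in (("s",sc,(250,230,70,60)),("d",sd,(195,160,60,50))):
    u,v,W,H=w; cv2.imwrite(f"pics/e_{n}.png",cv2.resize(c.f[v:v+H,u:u+W],None,fx=8,fy=8,interpolation=cv2.INTER_CUBIC))
E
```

```text
tray [ 0.616 -0.279  0.011] [ 0.617 -0.278  0.011] tri [ 0.616 -0.28   0.004]
tray [ 0.59  -0.457  0.011] [ 0.587 -0.457  0.011] tri [ 0.588 -0.456  0.012]
tray [ 0.469 -0.443  0.011] [ 0.466 -0.452  0.011] tri [ 0.485 -0.423  0.054]
tray [ 0.502 -0.263  0.011] [ 0.5   -0.264  0.011] tri [ 0.504 -0.262  0.02 ]
c [ 0.5442 -0.3605  0.011 ] [ 0.5425 -0.3629  0.011 ]
scene 1614.0 [[258, 302], [240, 354], [269, 365], [285, 309], [266, 309]] [[0.414, 0.262], [0.391, 0.387], [0.326, 0.382], [0.351, 0.251], [0.389, 0.27]]
side 431.5 [[217, 158], [200, 161], [208, 182], [227, 178]] [[0.392, 0.375], [0.334, 0.367], [0.354, 0.216], [0.413, 0.227]]
a 813.0 [[67, 295], [32, 302], [3, 317], [18, 335], [20, 326], [10, 315], [27, 326], [58, 304], [63, 293]] [[0.422, 0.236], [0.417, 0.311], [0.393, 0.386], [0.347, 0.375], [0.367, 0.361], [0.395, 0.369], [0.365, 0.346], [0.405, 0.262], [0.427, 0.242]]
b 1994.0 [[120, 307], [106, 286], [54, 303], [45, 312], [62, 334], [68, 328], [107, 324], [117, 308], [113, 301]] [[0.38, 0.233], [0.429, 0.243], [0.409, 0.358], [0.392, 0.385], [0.337, 0.373], [0.349, 0.354], [0.346, 0.272], [0.379, 0.239], [0.396, 0.242]]
```

View pics/e_s.png

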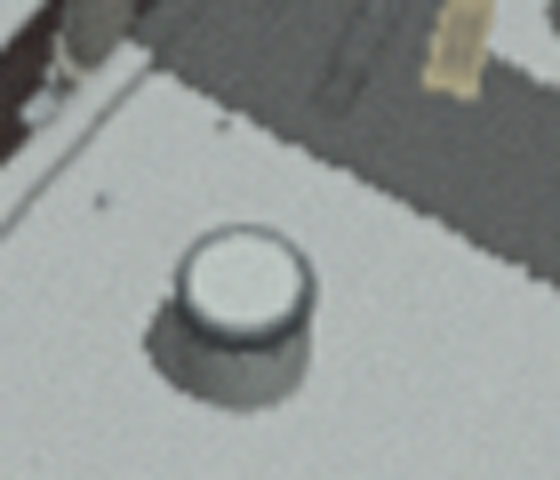

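View pics/e_d.png

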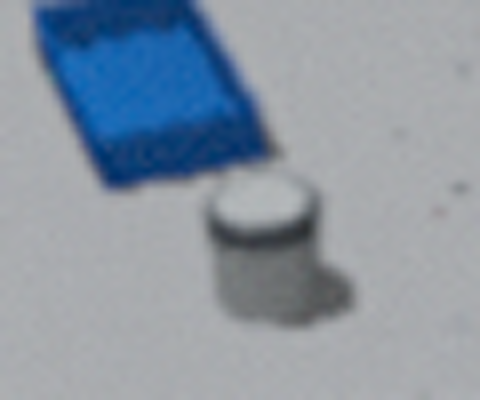

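```bash
python3 - <<'E'
from h import *
print(arm.tips_ahead)
q=down(np.pi/2-.16)
arm.move_ptp([.6078,-.1624,.25],q)
print(observe()["joint_positions"].round(2), kinematics.solve_ik([.537,-.4025,.07],q))
arm.line_to([.6078,-.1624,.12],vel=.2)
arm.hold(.2)
o=observe(); print(o["clock"],o["tool_pos"].round(4),o["force"].round(2))
Cam("wrist","f_w"); c=Cam("side"); cv2.imwrite("pics/f_s.png",cv2.resize(c.f[130:280,250:400],None,fx=4,fy=4,interpolation=cv2.INTER_CUBIC))
E
```

```text
0.019
[-0.26  0.44  0.14  1.27  0.    1.47] [-0.64320309  0.61834863 -0.03980467  0.91264303  0.          1.08759324]
6.25 [ 0.609  -0.1627  0.1217] [-0.18 -1.19 -0.17]
```

View pics/f_w.png

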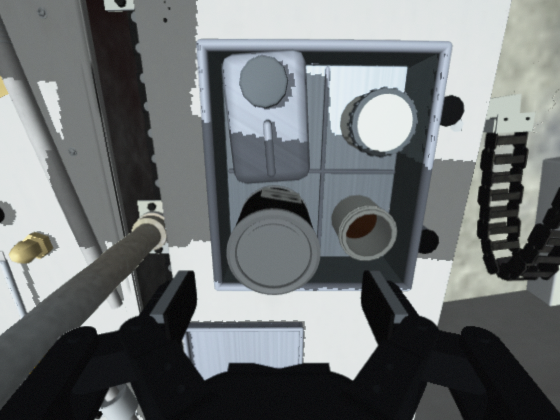

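View pics/f_s.png

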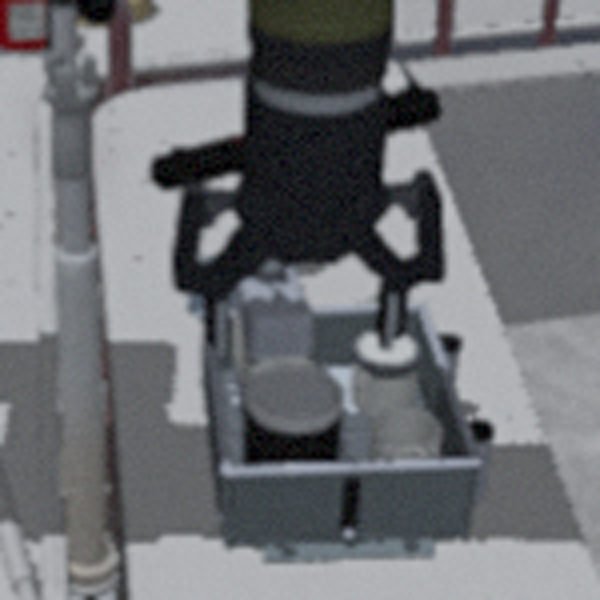

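```bash
python3 - <<'E'
from h import *
o=observe(); t=o["tool_pos"]; M=q2R(o["tcp_rot"])
w=Cam("wrist"); s=Cam("side")
for p in ([0,0,0],[0,.0425,.0],[0,-.0425,0],[0,.0425,.019],[0,.0425,-.03]):
    X=t+M@np.array(p); u=s.proj([X])[0]; print(p,X.round(3),w.proj([X])[0].round(0),((u-[250,130])*4).round(0))
for X in ([.6078,-.1624,.085],[.6742,-.172,.054]): u=s.proj([X])[0]; print(w.proj([X])[0].round(0),((u-[250,130])*4).round(0))
E
```

```text
[0, 0, 0] [ 0.609 -0.163  0.121] [278. 290.] [302. 338.]
[0, 0.0425, 0.0] [ 0.65  -0.169  0.121] [363. 290.] [377. 335.]
[0, -0.0425, 0] [ 0.567 -0.156  0.121] [193. 290.] [226. 341.]
[0, 0.0425, 0.019] [ 0.651 -0.169  0.102] [353. 271.] [374. 363.]
[0, 0.0425, -0.03] [ 0.65  -0.169  0.151] [383. 332.] [381. 290.]
[277. 257.] [297. 390.]
[370. 236.] [408. 426.]
```

```bash
python3 - <<'E'
from h import *
arm.line_to([.607,-.161,.084],vel=.1); arm.hold(.2)
o=observe(); print(o["clock"],o["tool_pos"].round(4),o["force"].round(2))
c=Cam("side"); cv2.imwrite("pics/g_s.png",cv2.resize(c.f[150:270,270:390],None,fx=5,fy=5,interpolation=cv2.INTER_CUBIC))
E
```

```text
7.1583 [ 0.6077 -0.1612  0.0849] [ 0.17 -0.12  0.05]
```

View pics/g_s.png

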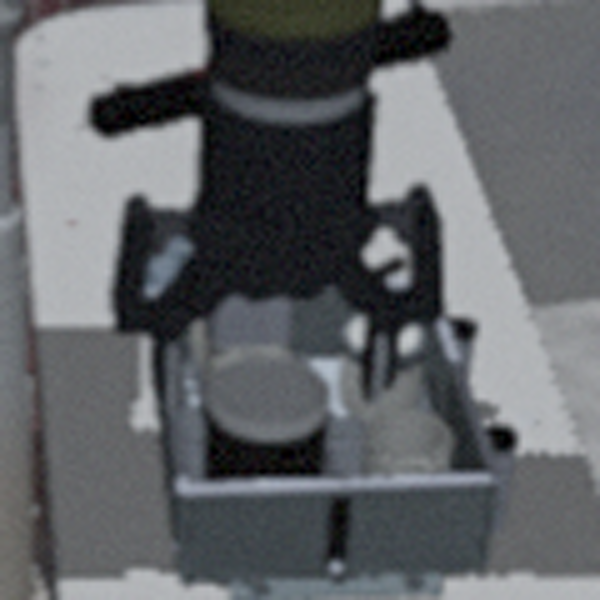

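```bash
python3 - <<'E'
from h import *
effector.close(40); arm.hold(.2)
o=observe(); print(o["clock"],o["tool_pos"].round(4),o["force"].round(2),o["grip_width"])
Cam("wrist","h_w")
c=Cam("side"); cv2.imwrite("pics/h_s.png",cv2.resize(c.f[150:270,270:390],None,fx=5,fy=5,interpolation=cv2.INTER_CUBIC))
E
```

```text
7.7917 [ 0.6069 -0.161   0.0847] [-1.57  1.01  5.22] 0.056847221637834566
```

View pics/h_w.png

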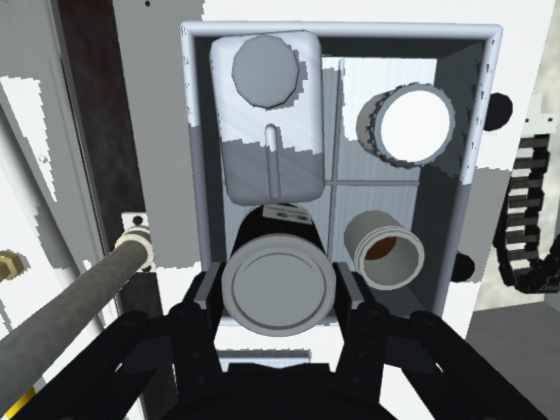

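View pics/h_s.png

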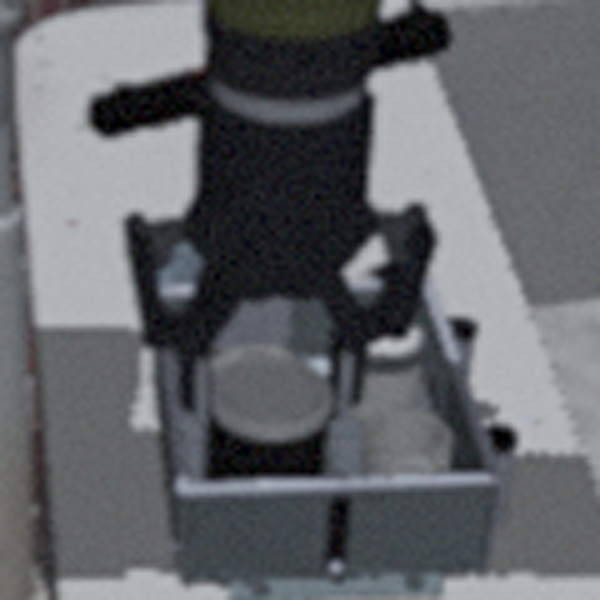

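```bash
python3 - <<'E'
from h import *
arm.line_to([.607,-.161,.12],vel=.06)
arm.hold(.2);o=observe(); print(o["force"].round(2),o["grip_width"])
arm.line_to([.607,-.161,.2],vel=.15)
arm.line_to([.537,-.4025,.2],vel=.25)
arm.line_to([.537,-.4025,.10],vel=.15)
arm.hold(.2);o=observe(); print(o["clock"],o["tool_pos"].round(4),o["force"].round(2),o["grip_width"])
Cam("wrist","i_w")
c=Cam("side","i_s")
E
```

```text
[-0.53 -0.26 -3.86] 0.05682855282249793
11.7 [ 0.5379 -0.4031  0.1015] [-0.24  0.1  -4.05] 0.0566018163902628
```

View pics/i_w.png

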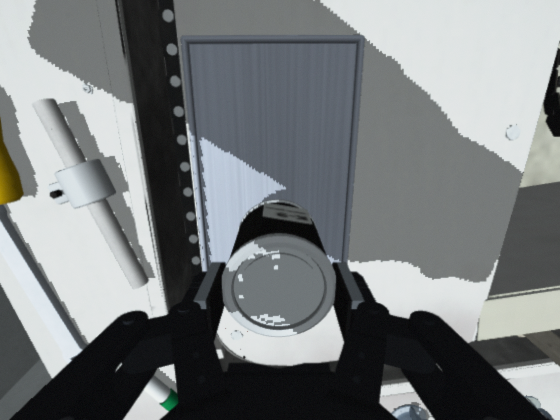

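View pics/i_s.png

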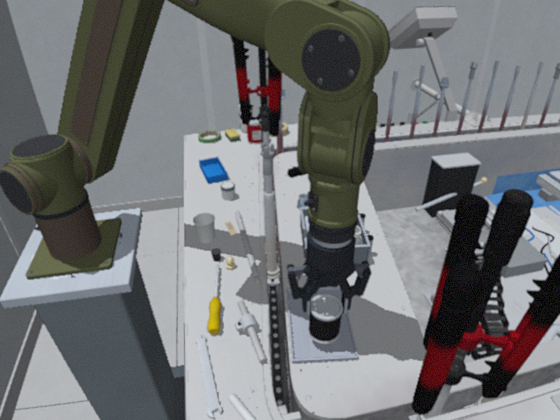

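```bash
cat >> h.py <<'E'
def lower(xy,z0,zmin,df=1.5,step=.001,rot=None):
    arm.line_to([*xy,z0],vel=.08); arm.hold(.15); f0=observe()["force"][2]; z=z0
    while z>zmin:
        z-=step; arm.line_to([*xy,z],vel=.03); o=observe()
        if o["force"][2]-f0>df: break
    o=observe(); print("lowered",round(z,4),o["tool_pos"].round(4),"f0",round(f0,2),"f",o["force"].round(2),"t",o["clock"]); return z
E
python3 - <<'E'
from h import *
xy=(.537,-.4025)
lower(xy,.077,.066)
effector.let_go(); arm.hold(.2)
o=observe(); print(o["force"].round(2),o["grip_width"])
arm.line_to([*xy,.19],vel=.2)
q=down(np.pi/2-.12)
arm.line_to([.6166,-.0843,.22],vel=.25,rot=q)
arm.hold(.2)
Cam("wrist","j_w"); c=Cam("side","j_s"); np.savez("j.npz",f=c.f,o=c.o,R=c.R,K=c.K,d=c.d); print(observe()["clock"])
E
```

```text
lowered 0.073 [ 0.537  -0.4026  0.0738] f0 -4.72 f [-2.07  0.91  3.23] t 13.3833
[ 0.27  0.19 -0.3 ] 0.08531267299545728
16.4833
```

View pics/j_w.png

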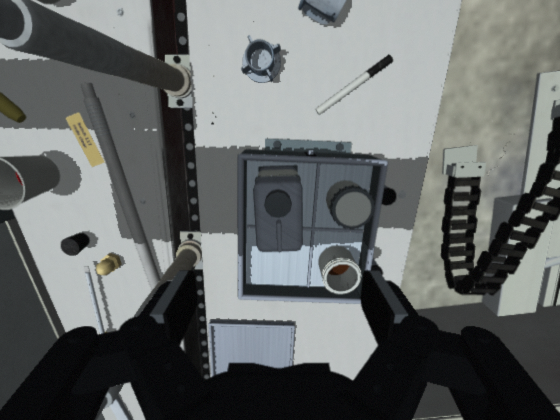

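View pics/j_s.png

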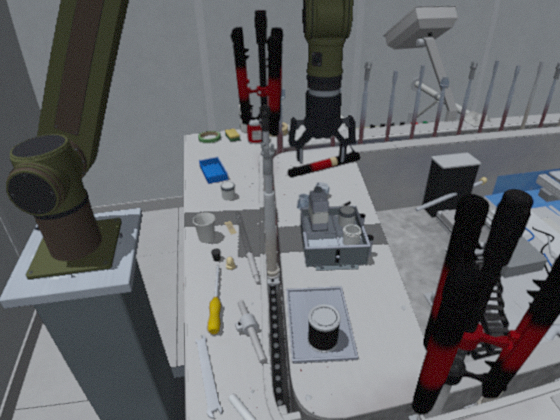

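```bash
python3 - <<'E'
from h import *
def sv(n):
    c=Cam("wrist",n); np.savez(n+".npz",f=c.f,o=c.o,R=c.R,K=c.K,d=c.d)
sv("k0")
arm.line_to([.6166,-.118,.19],vel=.2); arm.hold(.2)
sv("k1")
for n,(u,v) in (("k0",(230,140)),("k1",(225,90))):
    f=cv2.imread(f"pics/{n}.png"); g=cv2.resize(f[v:v+150,u:u+180],None,fx=4,fy=4,interpolation=cv2.INTER_CUBIC)
    cv2.imwrite(f"pics/{n}z.png",cv2.convertScaleAbs(g,alpha=1.4,beta=10))
E
```

```text
(no output)
```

View pics/k0z.png

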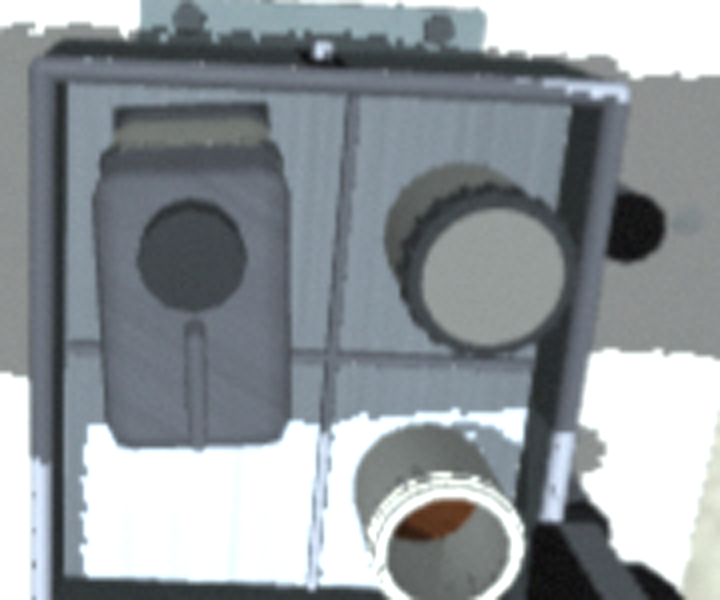

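View pics/k1z.png

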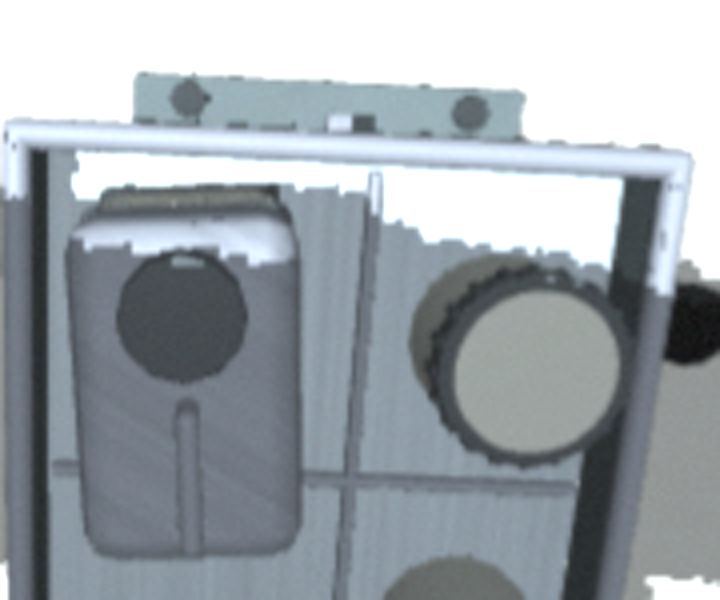

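```bash
python3 - <<'E'
from h import *
a=Saved("k0.npz"); b=Saved("k1.npz")
P={"TL":((95,172),(67,225)),"TR":((290,172),(300,225)),"BR":((290,443),(300,552)),"BL":((115,447),(93,556)),"cap":((192,255),(182,316)),"full":((493,276),(537,372))}
cs=[]
for k,(p,q) in P.items():
    ua=(230+p[0]/4,140+p[1]/4); ub=(225+q[0]/4,90+q[1]/4); z={"c":.133,"f":.077}.get(k[0],.121)
    X,e=tri([(a.o,a.rays([ua])[0]),(b.o,b.rays([ub])[0])])
    A=a.at([ua],z)[0];B=b.at([ub],z)[0]; cs.append((A,B))
    print(k,X.round(4),np.round(e,4),A.round(4),B.round(4))
c=np.array(cs[:4]); print(c.mean(0).round(4))
t=observe(); print(t["tool_pos"])
E
```

```text
TL [ 0.6003 -0.0519  0.1124] [0.0002 0.0002] [ 0.6015 -0.0501  0.121 ] [ 0.6013 -0.0513  0.121 ]
TR [ 0.64   -0.0568  0.1121] [0.0001 0.0001] [ 0.6396 -0.0548  0.121 ] [ 0.6393 -0.0559  0.121 ]
BR [ 0.6339 -0.1136  0.1201] [0.0001 0.0001] [ 0.634  -0.1132  0.121 ] [ 0.6338 -0.1133  0.121 ]
BL [ 0.5969 -0.109   0.1223] [0.0001 0.0001] [ 0.5969 -0.1096  0.121 ] [ 0.5966 -0.1095  0.121 ]
cap [ 0.6185 -0.0674  0.1277] [0.0001 0.0001] [ 0.6188 -0.0658  0.133 ] [ 0.6187 -0.0665  0.133 ]
full [ 0.6885 -0.0961  0.0773] [0.0001 0.0001] [ 0.6886 -0.0962  0.077 ] [ 0.6887 -0.0962  0.077 ]
[[ 0.618  -0.0819  0.121 ]
 [ 0.6177 -0.0825  0.121 ]]
[ 0.61714796 -0.11747829  0.19085915]
```

```bash
python3 - <<'E'
from h import *
q=down(np.pi/2-.10); xy=(.6175,-.0828)
arm.line_to([*xy,.17],vel=.2,rot=q)
arm.line_to([*xy,.107],vel=.12); arm.hold(.15)
o=observe(); print(o["tool_pos"].round(4),o["force"].round(2))
effector.close(40); arm.hold(.2)
o=observe(); print(o["clock"],o["tool_pos"].round(4),o["force"].round(2),o["grip_width"])
Cam("wrist","l_w")
c=Cam("side"); cv2.imwrite("pics/l_s.png",cv2.resize(c.f[130:280,250:400],None,fx=4,fy=4,interpolation=cv2.INTER_CUBIC))
E
```

```text
[ 0.6185 -0.083   0.1083] [-0.57 -0.19  0.23]
19.0167 [ 0.6175 -0.0828  0.107 ] [-0.44  0.36  0.41] 0.03932429415675042
```

View pics/l_w.png

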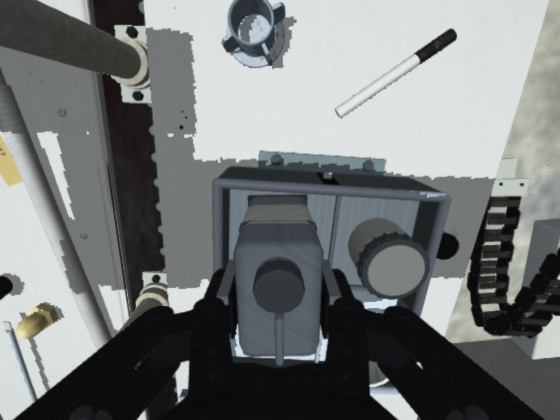

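View pics/l_s.png

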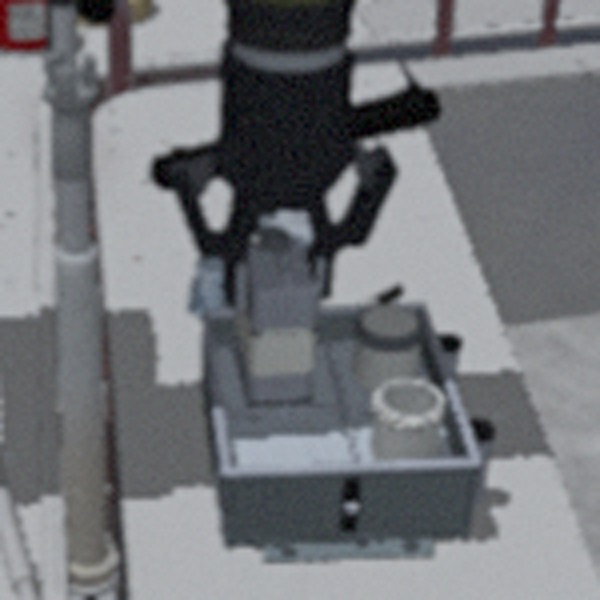

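```bash
python3 - <<'E'
from h import *
arm.line_to([.6175,-.0828,.14],vel=.06)
arm.line_to([.6175,-.0828,.20],vel=.2); o=observe(); print(o["force"].round(2),o["grip_width"])
xy=(.550,-.3195)
arm.line_to([*xy,.2],vel=.25)
arm.line_to([*xy,.11],vel=.15)
lower(xy,.080,.068)
effector.let_go(); arm.hold(.2)
o=observe(); print(o["force"].round(2),o["grip_width"])
arm.line_to([*xy,.2],vel=.2)
# look at well
arm.move_ptp([.66,-.21,.22],down(np.pi/2-.164)); arm.hold(.2)
def sv(n):
    c=Cam("wrist",n); np.savez(n+".npz",f=c.f,o=c.o,R=c.R,K=c.K,d=c.d)
sv("m0"); c=Cam("side","m_s"); print(observe()["clock"],observe()["tool_pos"])
E
```

```text
[-0.04  0.56 -5.54] 0.03941327030180189
lowered 0.075 [ 0.55   -0.3196  0.0756] f0 -3.97 f [-3.15  0.37  1.28] t 24.075
[-0.16  0.22  0.79] 0.08538614517683649
26.5417 [ 0.65918309 -0.211127    0.21993238]
```

View pics/m0.png

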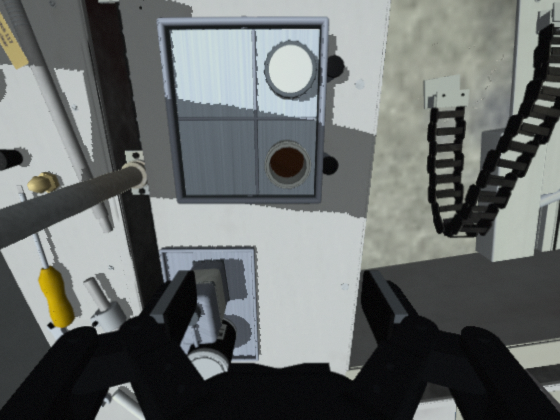

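View pics/m_s.png

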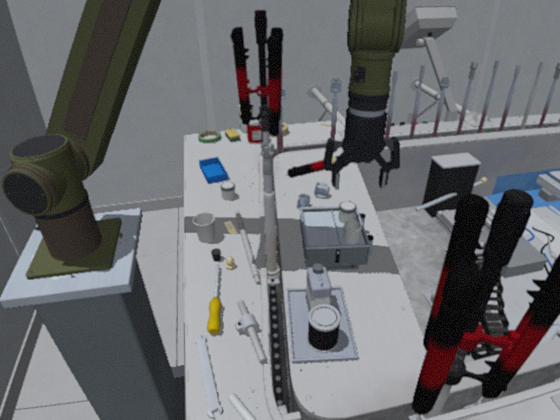

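```bash
python3 - <<'E'
from h import *
def sv(n):
    c=Cam("wrist",n); np.savez(n+".npz",f=c.f,o=c.o,R=c.R,K=c.K,d=c.d)
arm.line_to([.674,-.172,.17],vel=.2); arm.hold(.2); sv("m1")
for n,(u,v) in (("m0",(245,30)),("m1",(200,100))):
    f=cv2.imread(f"pics/{n}.png"); g=cv2.resize(f[v:v+170,u:u+190] if n=="m1" else f[v:v+170,u:u+100],None,fx=3.5,fy=3.5,interpolation=cv2.INTER_CUBIC)
    cv2.imwrite(f"pics/{n}z.png",g)
E
```

```text
(no output)
```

View pics/m0z.png

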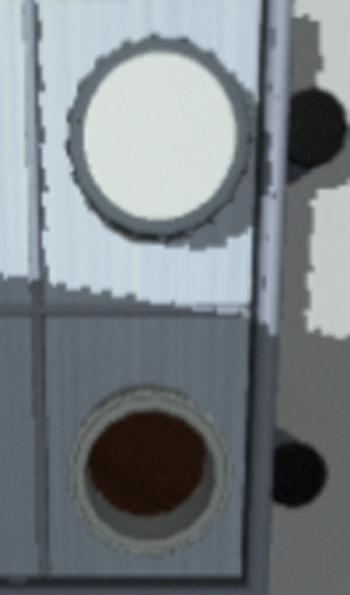

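View pics/m1z.png

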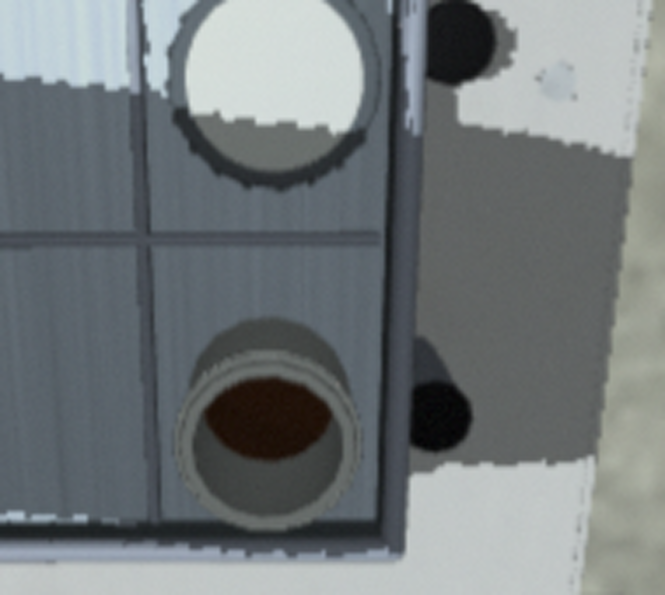

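```bash
python3 - <<'E'
from h import *
a=Saved("m0.npz"); b=Saved("m1.npz")
for k,(ua,ub,z) in {"empty":((288.4,164.3),(277.1,225.7),.088)}.items():
    X,e=tri([(a.o,a.rays([ua])[0]),(b.o,b.rays([ub])[0])]); print(k,X.round(4),e,a.at([ua],z),b.at([ub],z))
print(observe()["tool_pos"])
E
```

```text
empty [ 0.6746 -0.1707  0.0872] [0.0001072092305969876, 0.00010720923059679927] [[ 0.67473518 -0.17059909  0.088     ]] [[ 0.67458794 -0.17036055  0.088     ]]
[ 0.67451878 -0.17300952  0.17147787]
```

```bash
python3 - <<'E'
from h import *
xy=(.6746,-.1708)
for z in (.35,.40,.42): print(z,kinematics.solve_ik([*xy,z],down(np.pi/2-.164)) is not None)
arm.line_to([*xy,.083],vel=.12); arm.hold(.15)
o=observe(); print(o["tool_pos"].round(4),o["force"].round(2))
effector.close(25); arm.hold(.2)
o=observe(); print(o["clock"],o["tool_pos"].round(4),o["force"].round(2),o["grip_width"])
arm.line_to([*xy,.12],vel=.06)
o=observe(); print(o["clock"],o["tool_pos"].round(4),o["force"].round(2),o["grip_width"])
Cam("wrist","n_w")
E
```

```text
0.35 True
0.4 True
0.42 True
[ 0.6755 -0.171   0.0843] [0.09 0.02 0.15]
28.975 [ 0.6746 -0.1708  0.0832] [-1.32 -0.28  1.42] 0.03984166183120136
29.7417 [ 0.6745 -0.1708  0.1199] [ 0.21 -0.4  -1.27] 0.0400472755554758
```

View pics/n_w.png

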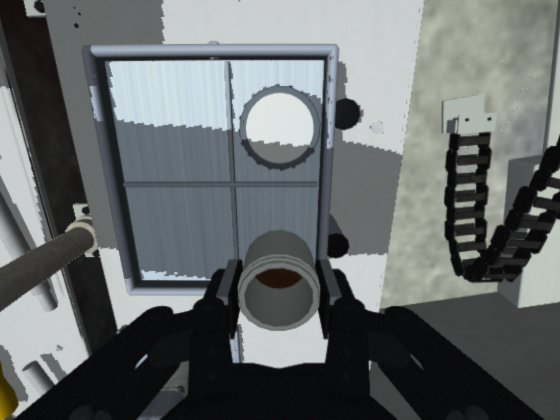

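```bash
python3 - <<'E'
from h import *
xy=(.6746,-.1708)
arm.line_to([*xy,.40],vel=.3)
arm.line_to([.40,-.09,.40],vel=.35)
q=down(np.pi+.18)
arm.move_ptp([.33,.27,.38],q)
arm.line_to([.36,.30,.22],vel=.25); arm.hold(.2)
o=observe(); print(o["clock"],o["tool_pos"].round(4),o["force"].round(2),o["grip_width"],o["joint_positions"].round(2))
c=Cam("wrist","o0"); np.savez("o0.npz",f=c.f,o=c.o,R=c.R,K=c.K,d=c.d)
Cam("scene","o_sc")
E
```

```text
34.7917 [0.3608 0.3004 0.2216] [ 0.27 -0.23  0.26] 0.03993603162741299 [ 0.69  0.18 -0.32  1.07 -0.    0.51]
```

View pics/o0.png

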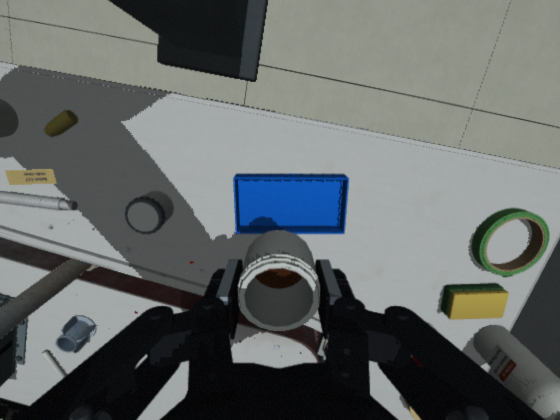

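View pics/o_sc.png

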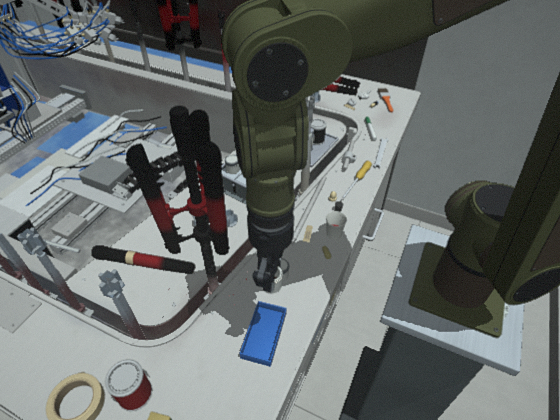

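```bash
python3 - <<'E'
from h import *
a=Saved("o0.npz")
h=cv2.cvtColor(a.f,cv2.COLOR_BGR2HSV); m=cv2.inRange(h,(100,150,30),(125,255,255)); 
cs=max(cv2.findContours(m,0,1)[0],key=cv2.contourArea); hull=cv2.convexHull(cs)
ap=cv2.approxPolyDP(hull,4,True).reshape(-1,2); print(ap.tolist())
c=np.array([(234.5,173.5),(348,174),(348,235),(236,235)])
P=a.at(c,.026); print(P.round(4)); print(P.mean(0), np.linalg.norm(np.diff(P,axis=0),axis=1))
P=a.at(ap,.026); print(P.round(4))
s=Cam("scene")
p2=np.array([(258,302),(285,308),(269,365),(239.5,355)])
print(s.at(p2,.026).round(4), s.at(p2,.026).mean(0))
# fresh jar two views
ua=(145,211); ub=(280.4,264.8)
X,e=tri([(a.o,a.rays([ua])[0]),(s.o,s.rays([ub])[0])]); print("fresh",X.round(4),e,a.at([ua],.042),s.at([ub],.042))
g=cv2.resize(a.f[150:260,100:200],None,fx=5,fy=5,interpolation=cv2.INTER_CUBIC); cv2.imwrite("pics/o0z.png",g)
E
```

```text
[[348, 180], [343, 233], [236, 232], [237, 174], [344, 175]]
[[0.3475 0.248  0.026 ]
 [0.3255 0.3727 0.026 ]
 [0.397  0.3914 0.026 ]
 [0.4207 0.2594 0.026 ]]
[0.37268431 0.31786974 0.026     ] [0.12669681 0.07384914 0.13412963]
[[0.3321 0.3745 0.026 ]
 [0.3955 0.3848 0.026 ]
 [0.4169 0.2589 0.026 ]
 [0.3476 0.2508 0.026 ]
 [0.3274 0.3686 0.026 ]]
[[0.4142 0.2617 0.026 ]
 [0.3516 0.2491 0.026 ]
 [0.3263 0.3822 0.026 ]
 [0.3911 0.3898 0.026 ]] [0.37080841 0.32070341 0.026     ]
fresh [0.4059 0.1557 0.0406] [0.0021063580460841834, 0.0021063580460840975] [[0.40318494 0.15745409 0.042     ]] [[0.40747521 0.15533937 0.042     ]]
```

View pics/o0z.png

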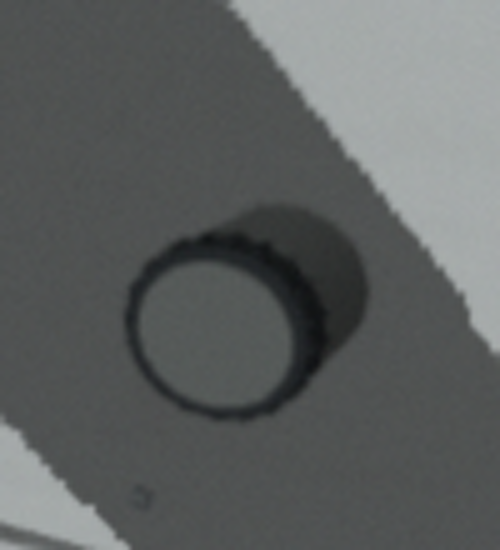

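```bash
python3 - <<'E'
from h import *
xy=(.372,.319)
arm.line_to([*xy,.12],vel=.2); 
c=Cam("side"); cv2.imwrite("pics/p0.png",cv2.resize(c.f[110:210,160:280],None,fx=5,fy=5,interpolation=cv2.INTER_CUBIC))
lower(xy,.043,.034,df=1.0)
c=Cam("side"); cv2.imwrite("pics/p1.png",cv2.resize(c.f[110:210,160:280],None,fx=5,fy=5,interpolation=cv2.INTER_CUBIC))
effector.let_go(); arm.hold(.2)
o=observe(); print(o["force"].round(2),o["grip_width"])
arm.line_to([*xy,.16],vel=.15)
c=Cam("side"); cv2.imwrite("pics/p2.png",cv2.resize(c.f[110:210,160:280],None,fx=5,fy=5,interpolation=cv2.INTER_CUBIC))
Cam("wrist","p_w"); print(observe()["clock"])
E
```

```text
lowered 0.038 [0.3719 0.3189 0.0379] f0 -0.86 f [-0.23 -0.08  0.26] t 38.1583
[ 0.39  0.57 -0.53] 0.08516866562945216
39.9917
```

View pics/p_w.png

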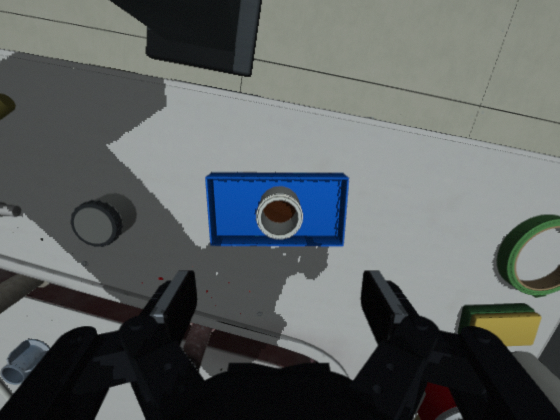

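View pics/p2.png

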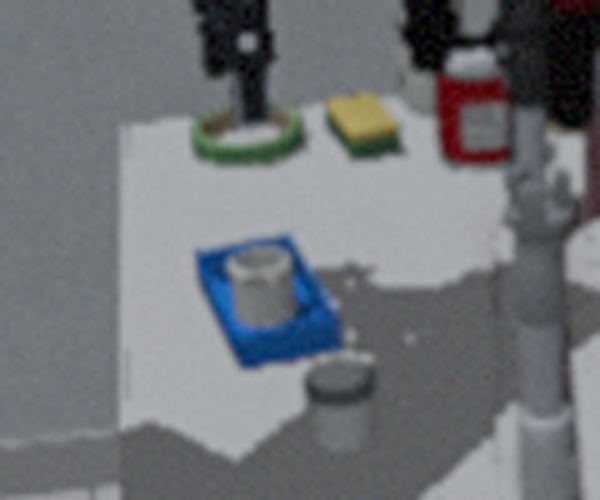

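```bash
python3 - <<'E'
from h import *
q=down(np.pi+.18)
arm.line_to([.40,.157,.20],vel=.25,rot=q); arm.hold(.2)
c=Cam("wrist","q0"); np.savez("q0.npz",f=c.f,o=c.o,R=c.R,K=c.K,d=c.d)
arm.line_to([.405,.157,.12],vel=.25); arm.hold(.2)
c=Cam("wrist","q1"); np.savez("q1.npz",f=c.f,o=c.o,R=c.R,K=c.K,d=c.d)
print(observe()["tool_pos"],observe()["clock"])
E
```

```text
[0.40624881 0.1575507  0.12149322] 41.7833
```

View pics/q0.png

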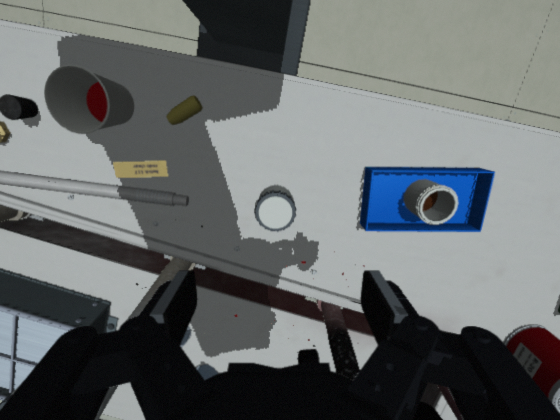

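View pics/q1.png

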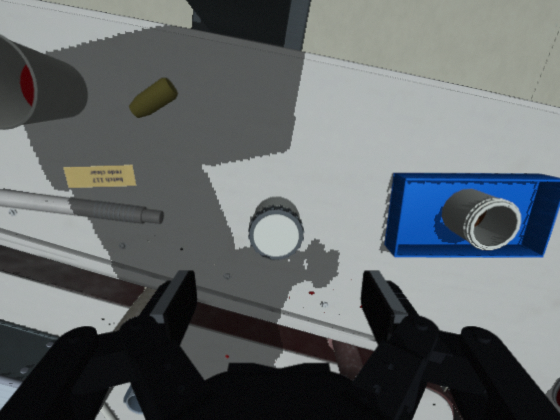

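```bash
python3 - <<'E'
from h import *
a=Saved("q0.npz"); b=Saved("q1.npz")
ua,ub=(275,211),(276,233.5)
X,e=tri([(a.o,a.rays([ua])[0]),(b.o,b.rays([ub])[0])]); print(X,e,a.at([ua],.042),b.at([ub],.042))
x,y=b.at([ub],.042)[0][:2]
arm.line_to([x,y,.055],vel=.15)
arm.line_to([x,y,.035],vel=.06); arm.hold(.15)
o=observe(); print(o["tool_pos"].round(4),o["force"].round(2))
effector.close(40); arm.hold(.2)
o=observe(); print(o["clock"],o["tool_pos"].round(4),o["force"].round(2),o["grip_width"])
arm.line_to([x,y,.08],vel=.1)
o=observe(); print(o["clock"],o["tool_pos"].round(4),o["force"].round(2),o["grip_width"])
Cam("wrist","r_w")
E
```

```text
[0.408631   0.15556425 0.04293037] [0.00011274897403361152, 0.0001127489740336872] [[0.40894942 0.15549611 0.042     ]] [[0.40898358 0.15573454 0.042     ]]
[0.4093 0.1559 0.0353] [ 0.27 -0.13 -0.34]
43.6833 [0.4091 0.1559 0.0353] [-0.48  0.43  6.24] 0.0406842388993881
44.2833 [0.4087 0.1556 0.0796] [ 0.16 -0.67 -1.34] 0.0406894765359944
```

View pics/r_w.png

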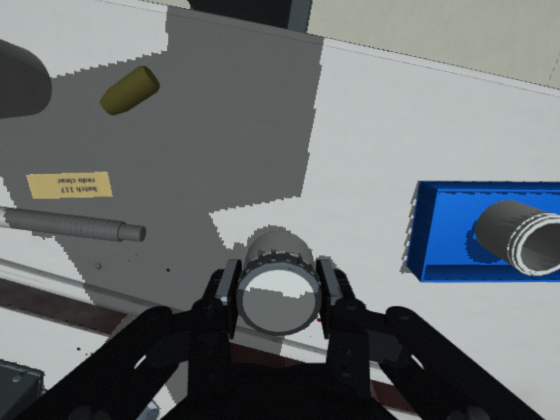

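```bash
python3 - <<'E'
from h import *
q=down(np.pi/2-.164); xy=(.6742,-.171)
arm.line_to([.35,.14,.25],vel=.25)
arm.move_ptp([.38,-.06,.40],q)
arm.line_to([*xy,.40],vel=.3)
arm.line_to([*xy,.13],vel=.25); arm.hold(.2)
o=observe(); print(o["clock"],o["tool_pos"].round(4),o["force"].round(2),o["grip_width"],o["joint_positions"].round(2))
Cam("wrist","s_w")
E
```

```text
49.4 [ 0.6751 -0.1712  0.1316] [-0.76 -0.75 -1.4 ] 0.040458503878148075 [-0.25  0.61  0.12  1.08  0.    1.49]
```

View pics/s_w.png

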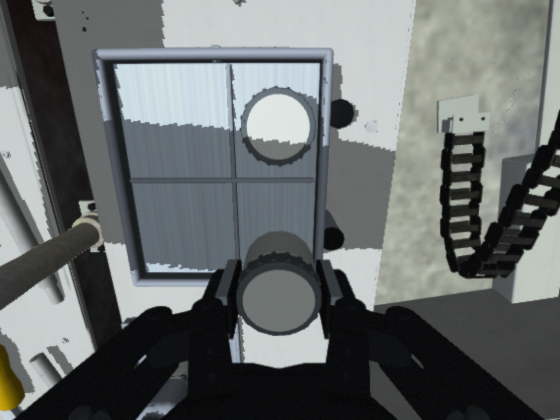

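```bash
python3 - <<'E'
from h import *
xy=(.6742,-.171)
lower(xy,.089,.0815,df=1.0)
effector.let_go(); arm.hold(.3)
o=observe(); print(o["force"].round(2),o["grip_width"])
arm.line_to([*xy,.17],vel=.15)
q=down(np.pi/2-.164)
arm.line_to([.66,-.21,.22],vel=.2); arm.hold(.2)
c=Cam("wrist","t_w"); np.savez("t_w.npz",f=c.f,o=c.o,R=c.R,K=c.K,d=c.d)
Cam("side","t_s"); print(observe()["clock"])
E
```

```text
lowered 0.088 [ 0.6743 -0.171   0.0883] f0 -2.08 f [-0.1  -0.63 -0.85] t 50.5083
[-0.16 -0.07  0.3 ] 0.0856123929171876
52.7917
```

View pics/t_w.png

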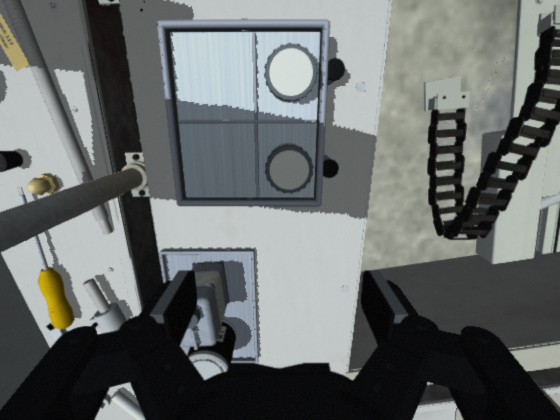

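View pics/t_s.png

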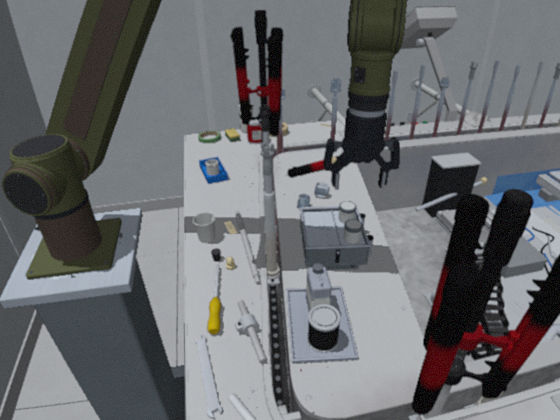

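```bash
python3 - <<'E'
from h import *
a=Saved("t_w.npz"); print(a.at([(290,168)],.09),a.at([(291.5,72)],.09))
def lower2(xy,z0,zmin,df,step=.002):
    arm.line_to([*xy,z0],vel=.1); arm.hold(.4); f0=observe()["force"][2]; z=z0; L=[]
    while z>zmin+1e-6:
        z-=step; arm.line_to([*xy,z],vel=.03); arm.hold(.1); f=observe()["force"][2]; L.append((round(z,4),round(f,2)))
        if f-f0>df: break
    print(round(f0,2),L); return z
q=down(np.pi/2-.10); xy=(.550,-.3195)
arm.move_ptp([*xy,.20],q)
arm.line_to([*xy,.11],vel=.15)
arm.line_to([*xy,.075],vel=.1); arm.hold(.15)
o=observe(); print(o["tool_pos"].round(4),o["force"].round(2))
effector.close(40); arm.hold(.2)
o=observe(); print(o["tool_pos"].round(4),o["force"].round(2),o["grip_width"])
arm.line_to([*xy,.11],vel=.08)
arm.line_to([*xy,.20],vel=.2)
xy=(.6172,-.0832)
arm.line_to([*xy,.20],vel=.25)
arm.line_to([*xy,.14],vel=.15)
arm.hold(.2); Cam("wrist","u_w")
lower2(xy,.126,.101,df=7)
o=observe(); print(o["clock"],o["tool_pos"].round(4),o["force"].round(2),o["grip_width"])
c=Cam("side"); cv2.imwrite("pics/u_s.png",cv2.resize(c.f[130:280,250:400],None,fx=4,fy=4,interpolation=cv2.INTER_CUBIC))
E
```

```text
[[ 0.67582571 -0.17102017  0.09      ]] [[ 0.68855977 -0.09564251  0.09      ]]
[ 0.5507 -0.32    0.0761] [ 0.81  0.24 -0.13]
[ 0.5499 -0.3196  0.0754] [-1.49 -0.72  3.48] 0.03930934906812027
-4.55 [(0.124, np.float64(-4.27)), (0.122, np.float64(-3.05)), (0.12, np.float64(-2.92)), (0.118, np.float64(-3.01)), (0.116, np.float64(-2.94)), (0.114, np.float64(-2.41)), (0.112, np.float64(-2.64)), (0.11, np.float64(-2.17)), (0.108, np.float64(-2.12)), (0.106, np.float64(-1.3)), (0.104, np.float64(-0.6)), (0.102, np.float64(-0.97)), (0.1, np.float64(0.42))]
63.9167 [ 0.6173 -0.0832  0.1   ] [-1.34 -0.26  0.42] 0.03950474766173981
```

View pics/u_s.png

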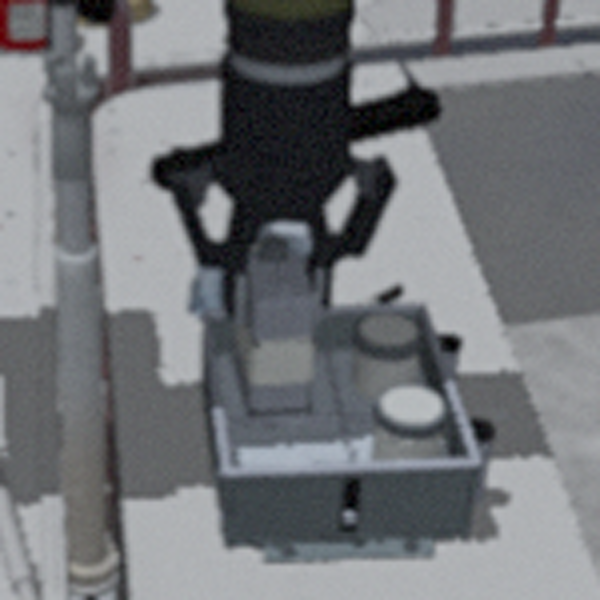

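View pics/u_w.png

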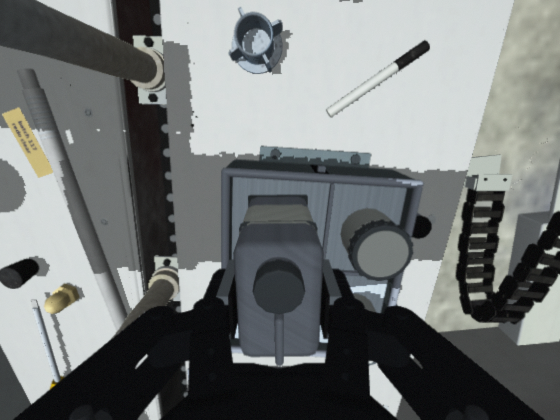

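```bash
python3 - <<'E'
from h import *
def lower2(xy,z0,zmin,df,step=.002):
    arm.line_to([*xy,z0],vel=.1); arm.hold(.4); f0=observe()["force"][2]; z=z0; L=[]
    while z>zmin+1e-6:
        z-=step; arm.line_to([*xy,z],vel=.03); arm.hold(.1); f=observe()["force"][2]; L.append((round(z,4),round(float(f),2)))
        if f-f0>df: break
    print(round(f0,2),L); return z
effector.let_go(); arm.hold(.3)
arm.line_to([.6172,-.0832,.2],vel=.15)
c=Cam("side"); cv2.imwrite("pics/v_s.png",cv2.resize(c.f[130:280,250:400],None,fx=4,fy=4,interpolation=cv2.INTER_CUBIC))
q=down(np.pi/2-.16); xy=(.537,-.4025)
arm.line_to([*xy,.20],vel=.25,rot=q)
arm.line_to([*xy,.11],vel=.15)
arm.line_to([*xy,.073],vel=.1); arm.hold(.15)
o=observe(); print(o["tool_pos"].round(4),o["force"].round(2))
effector.close(40); arm.hold(.2)
o=observe(); print(o["tool_pos"].round(4),o["force"].round(2),o["grip_width"])
arm.line_to([*xy,.11],vel=.08)
arm.line_to([*xy,.20],vel=.2)
xy=(.607,-.161)
arm.line_to([*xy,.20],vel=.25)
arm.line_to([*xy,.13],vel=.15)
arm.hold(.2); Cam("wrist","v_w"); print(observe()["clock"])
E
```

```text
[ 0.5377 -0.4031  0.0741] [-0.47 -0.12  0.62]
[ 0.537  -0.4027  0.074 ] [-2.29  0.72  5.3 ] 0.05682367626899019
72.3583
```

View pics/v_s.png

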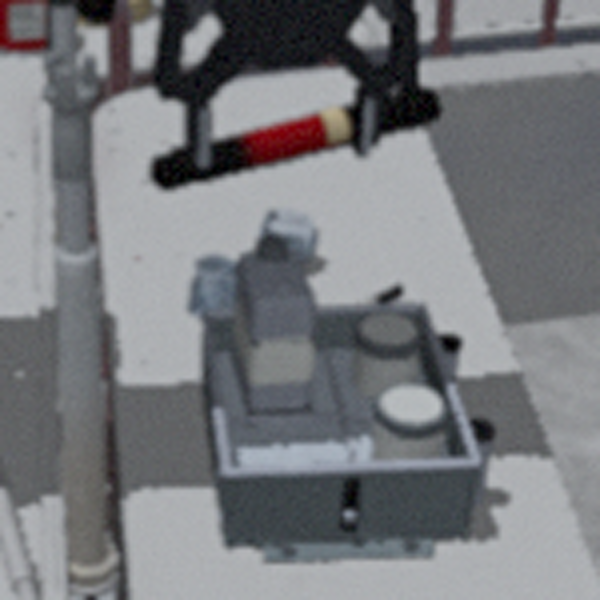

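View pics/v_w.png

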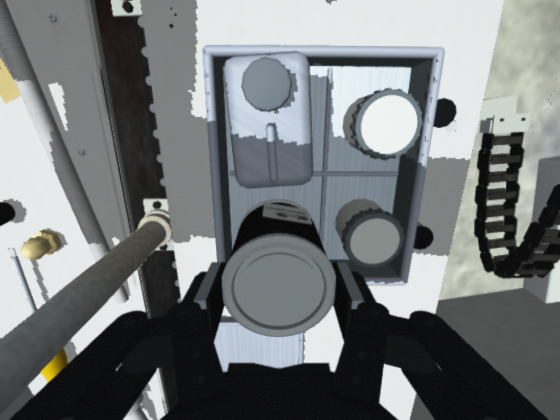

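Can and both lidded jars stand in their places; tin is above its place. Lowering it now.

```bash
python3 - <<'E'
from h import *
xy=(.607,-.161)
arm.line_to([*xy,.102],vel=.1); arm.hold(.4); f0=observe()["force"][2]; z=.102; L=[]
while z>.0841:
    z-=.002; arm.line_to([*xy,z],vel=.03); arm.hold(.1); f=observe()["force"][2]; L.append((round(z,4),round(float(f),2)))
    if f-f0>8: break
print(round(f0,2),L)
effector.let_go(); arm.hold(.3)
o=observe(); print(o["tool_pos"].round(4),o["force"].round(2),o["grip_width"])
arm.line_to([*xy,.2],vel=.15)
arm.line_to([.59,-.20,.37],vel=.25,rot=down(np.pi/2-.16)); 
arm.move_ptp([.59,-.20,.37],down(-.16)); arm.hold(.4)
c=Cam("wrist","w_w"); np.savez("w_w.npz",f=c.f,o=c.o,R=c.R,K=c.K,d=c.d)
c=Cam("side"); cv2.imwrite("pics/w_s.png",cv2.resize(c.f[130:280,160:400],None,fx=3,fy=4,interpolation=cv2.INTER_CUBIC))
f=Saved("w_w.npz").f; cv2.imwrite("pics/w_wz.png",cv2.convertScaleAbs(cv2.resize(f[80:210,150:300],None,fx=5,fy=4.6,interpolation=cv2.INTER_CUBIC),alpha=1.5,beta=20))
print(observe()["clock"])
E
```

```text
-4.12 [(0.1, -4.45), (0.098, -3.89), (0.096, -3.58), (0.094, -2.82), (0.092, -3.29), (0.09, -3.75), (0.088, -2.55), (0.086, -2.47), (0.084, 5.78)]
[ 0.607 -0.161  0.084] [-0.06  0.39  0.37] 0.08533010822115586
80.7167
```

View pics/w_wz.png

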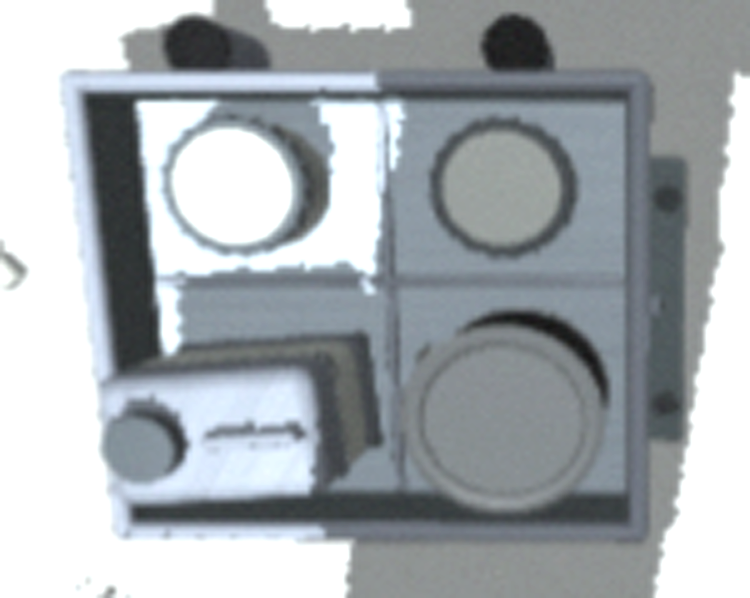

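View pics/w_s.png

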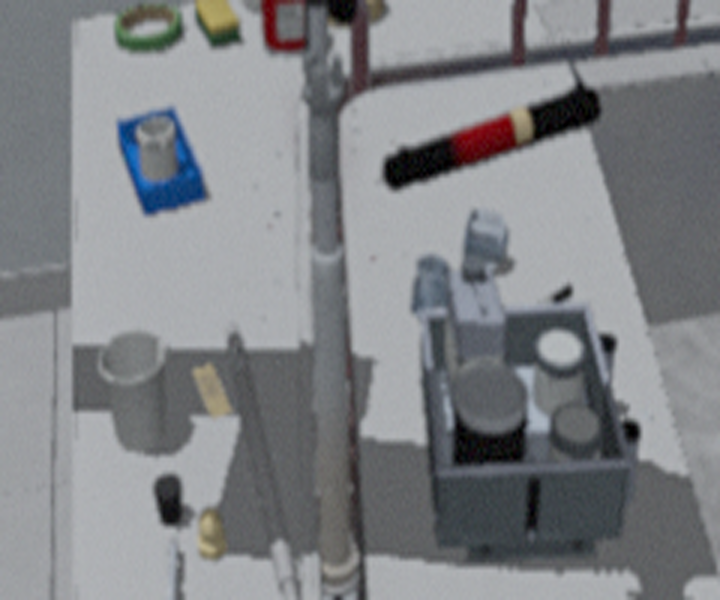

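```bash
python3 - <<'E'
from h import *
o=observe(); print(o["clock"],o["force"].round(2)); ticket.sign_off()
E
```

```text
80.7167 [ 0.41 -0.09  0.03]
the job is handed in; nothing more can be done
```

I finished the job and handed it in at 80.7 s of the 144 s allowed. No verdict was reported.

- **What was done:** I stood the tin and the can on the drip tray and the deck came up. I put the empty jar in the blue tray and stood the fresh jar in its place at the back right of the well. Then I put the can and the tin back where they had stood.
- **Last checks:**
  - A wrist picture taken from the same pose as the first one shows the tin, the can and the other lidded jar within about 1–2 px of the start, roughly 2 mm.
  - The jars appear at their lowered-deck position, and the tin hit a firm stop at its original grasp height, so the deck is fully down.
  - The last side picture shows the empty jar upright in the blue tray.
  - The arm is clear, with tool force near 0 N.
- **What disagreed:**
  - Force noise stopped the lowering of the fresh jar about 5 mm above the deck, so it was let go there and dropped that far. It landed upright, about 1 mm from where I aimed.
  - The gripper closed to 56.8 mm on the tin, against its nominal 60 mm, but the grip held.
  - A few early corner heights from the first wrist views were off by up to about 15 mm (one tray corner by 43 mm). For those I used the given heights, and later close-up views confirmed the jar heights to about 1 mm.

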